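# Cover the coffee capsules, then open the child-safe descaler bottle

### The job

Before the descaler bottle is opened, slide the wooden box's dark cover fully shut over the coffee capsules so that no drip can fall in. Then press the bottle's red push-and-turn cap down against its spring, twist it anticlockwise (seen from above) while it is down until it is free, and lift it off. Finish holding the cap in the gripper, level and straight above the bottle with about 6 cm of air between cap and neck; do not put it down or let go, and do not shift the other things on the worktop.

Things in the scene. Friction and masses are not known exactly. Their poses are not given: they have to be found in the camera images.
- bottle: White round bottle with a green label, 72 mm across, in a grey suction holder 94 mm across, fast to the worktop: it neither moves nor turns. Origin: centre of its underside; z up. Its shoulder (42 mm across) ends at z = 98 mm; the neck above is 22 mm across, up to z = 123 mm, with two lugs along +x and -x that hold the cap. Box and bottle may stand either way round, left or right.
- bottle_mouth (a point): Centre of the top of the neck, 123 mm above the worktop; axes as bottle.
- cap: Red round ribbed push-and-turn cap, 48 mm across, 32 mm high, 35 to 70 g, white curved arrows on top; straight-sided, grip it across any diameter. Origin: centre of its underside; z up. Locked on the bottle its underside is 112 mm, its top 144 mm above the worktop, its x axis along the bottle's, with 2 mm sideways play. Unpressed it cannot be pulled off or turned beyond some degrees of play.
- cap_top (a point): Centre of the cap's top face, 32 mm above its origin. How it opens: pressed down 6 mm or more (stop at 8 mm; the spring pushes back with 4 N at first, 8 N at 6 mm, 10 N at 8 mm) and turned anticlockwise from above it passes the catch; between 62 and 95 degrees of turn (best 78) it is free, the spring lifts it 4 mm when let up, and it can be raised.
- spring_seal (a joint): Blue spring-loaded disc in the neck under the cap: 0 with the cap locked on, positive in m as the cap is pressed down (to 0.008), -0.004 when the cap is off.
- box: Light wooden box of coffee capsules, 116 (x) by 240 (y) by 64 mm high, too heavy to shift (fixed). Origin: centre of its underside. The compartment is its -y half, a closed deck is the +y half; side rails along y, 8 mm wide, stand up to z = 64 mm.
- cover (a joint): The dark flat wooden cover (98 by 116 mm, upper face 57 mm above the worktop) that slides along the box's y axis between the rails: 0 = fully shut over the capsules against the stop (cover centre at box y = -55.5 mm), growing to 0.10 m as it slides to the box's +y. It starts 0.06 to 0.10 open; friction about 1.5 N.
- cover_grip (a point): Centre of the top of the steel handle bar on the cover's middle, 81 mm above the worktop. The bar is 46 mm long along the box's x, 12 mm wide along the box's y, and rises 24 mm from the cover. Its axes are the box's.
- spice: Bystander, not to be shifted: small spice jar with a red lid, 45 mm across, 106 mm high. Origin: centre of its underside.
- timer: Bystander, not to be shifted: red and white round kitchen timer, 62 mm across, 59 mm high. Origin: centre of its underside.
- tumbler: Bystander, not to be shifted: clear glass tumbler, 81 mm across, 93 mm high. Origin: centre of its underside.
- mill: Bystander, not to be shifted: turned wooden pepper mill, 58 mm across, 170 mm high. Origin: centre of its underside.
- dotted_mug: Bystander, not to be shifted: white dotted mug, 92x127x107 mm. Origin: centre of its underside.
- tin: Bystander, not to be shifted: low green food tin, 75 mm across, 58 mm high. Origin: centre of its underside.

How it is judged:
By the outcome, as a careful person would: the job done as asked, in the order asked, and still so for the second after the job is handed in, while the arm keeps its last pose, push and grip.
It also fails if it takes over 54 s, if anything falls off the work surface, if the arm or the gripper's body presses on something with over 40 N, if the wrist force passes 120 N, or if a joint passes its speed limit or range.

### The arm

A 6-joint arm with a two-finger parallel gripper is mounted at the origin on a cart in front of the work surface, level with it; the furniture and walls round the work are solid. World frame = base frame: x ahead of the robot, y to its left, z up, the work surface at z = 0. Lengths are in mm, angles in rad, forces in N, time in s.
With the tool pointing down it reaches from about 400 to 925 mm from the base axis. Payload 12.5 kg.
Tool frame: the origin (TCP) lies at the very end of the fingers, on their centre line; the grasp point (between the pads) lies 19 mm behind it; z points along the fingers, y is the line along which they close (so a half turn about z gives the same grasp; the last joint's range is limited). The gripper opens to 95 mm and grips with 3 to 60 N. Pads are 20 mm wide; open, the fingers measure 119 mm over their backs; the gripper's body (75 mm by 180 mm) begins 59 mm behind the grasp point.
Start: joints at [-1.287, 0.491, 1.559, -0, 1.092, -0.106], TCP at [237.526, -578.125, 214.661] pointing down, gripper open.
Joint ranges: [-3.1, 3.1], [-0.84, 2.19], [0.05, 2.79], [-1.13, 4.28], [0.06, 2.93], [-2.69, 2.69]. Speed limits (rad/s): [2.22, 2.22, 2.79, 3.14, 3.14, 3.14].

### API

Orientations are given as [roll, pitch, yaw] about the fixed x, y, z axes, in that order (R = Rz(yaw) Ry(pitch) Rx(roll)).
In Python, from cell import env gives the robot as it stands.
- The arm moves only by the shell command python3 steer.py 'ROWS'. ROWS is a JSON list of rows, 1 to 5 of them, each of 5 numbers: dx, dy, dz in mm, then a turn about the tool's z in rad, then the opening from 0.0 (shut) to 1.0 (fully open); each row is the pose to reach, as a shift and turn from the pose commanded when the command began, along the tool's axes at that moment; what a row does not reach only later rows make up. A row lasts 1/12 s, in which the tool goes at most 41.7 mm and 0.125 rad, less where a joint would pass 70% of its speed; a pose out of reach is approached as far as the arm can. The fingers move at their own pace and stop on an object; the grip force is fixed at half the most. Time passes only in rows, so rows that do not move let the fingers close. It prints the time, the measured TCP pose, the force, the opening and the grip force at its end. Input that does not fit is refused with a message, and nothing moves.
- env.state(): the state, without advancing time (a new reading comes with each control period).
- env.read_camera(name): name is "side" or "top"; returns (picture, depth): 400x640x3 uint8, red, green, blue; 400x640 float32, mm along the optical axis (not along the pixel's ray), 0 where there is no reading.
- env.camera_info(name): a dict with "vertical_fov" (degrees; the focal length in pixels is half the picture's height over the tangent of half this angle, whatever the lens; pixels are square), "cx", "cy" (the principal point, pixels), "origin" and "attitude" of the camera in the world. Camera axes: x right, y down, z forward; pixel columns grow to the right and rows downward; lengths in mm; the calibration is good to about 2 mm. A picture is of the moment at which its call begins. camera_info takes no time and is no camera call.
- env.job_done(): hands the job in; it is judged then, once.
The state is a dict: "t": time; "joints": joint angles; "qvel": joint speeds; "tau": joint torques, N m; "eef_pos": TCP position; "tcp_rot": TCP orientation; "ft_force": force on the tool from outside, world axes, zero at the start; "moment": the same for the moment, N m; "opening": opening from 0.0 (shut) to 1.0 (fully open); "grip_force": force on a finger pad.
Only numpy, scipy, OpenCV 4.12 (cv2) and the standard library are available. Lean on these libraries where they do the work, as an engineer would, in place of code of your own. Each camera call takes 0.05 s, during which the arm holds its last target. There are 200 camera calls.

## Working session

There is one attempt and no reset: what is moved stays moved. The work goes in short steps, Python scripts to look and compute and a shell command to move; the robot and the scene stay as the last step left them, time stands still between calls to the robot, and variables do not carry over. Pictures are saved under pics/ and viewed, at most 10 in all, crops included, and the job is handed in when it is done.

```bash
ls; mkdir -p pics
python3 - <<'E'
from cell import env
import cv2,numpy as np
for n in("top","side"):
    p,d=env.read_camera(n); cv2.imwrite(f"pics/{n}0.png",p[:,:,::-1]); np.save(f"pics/{n}0.npy",d); print(n,env.camera_info(n),(d>0).mean())
print(env.state())
E
```

```text
cell.py
pics
steer.py
top {'vertical_fov': 51.236000486528056, 'cx': 325.93444751610264, 'cy': 197.73826475513667, 'origin': array([-400.11102222, -520.85261529, 1435.92354107]), 'attitude': array([-2.47431887,  0.01436113, -1.06925862])} 0.9961171875
side {'vertical_fov': 57.30085687758437, 'cx': 322.63397911226434, 'cy': 199.19174141335378, 'origin': array([ 46.85002327, 862.30491294, 677.14369253]), 'attitude': array([-2.093806  ,  0.00312494, -2.66837335])} 0.99604296875
{'t': 0.1, 'joints': array([-1.28660005e+00,  4.91462359e-01,  1.55939179e+00,  3.13255636e-06,
        1.09171138e+00, -1.05657600e-01]), 'qvel': array([ 0.00063903,  0.00044936, -0.00195126, -0.00036203, -0.00021602,
        0.00059446]), 'tau': array([ 2.35649371e-03, -6.13624620e+01, -2.58607686e+01,  6.93877763e-02,
        4.69964545e-02, -4.80012966e-05]), 'eef_pos': array([ 237.4596652 , -577.89521913,  214.14199602]), 'tcp_rot': array([-3.14062550e+00, -1.05363364e-04,  3.89852384e-01]), 'ft_force': array([0.19544064, 0.29764471, 0.33260162]), 'moment': array([ 0.02031208,  0.01683232, -0.01274894]), 'grip_force': 0.0, 'opening': 1.000981727140214}
```

View pics/top0.png

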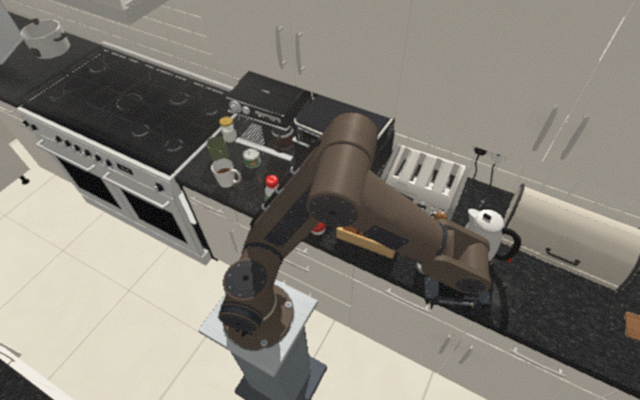

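View pics/side0.png

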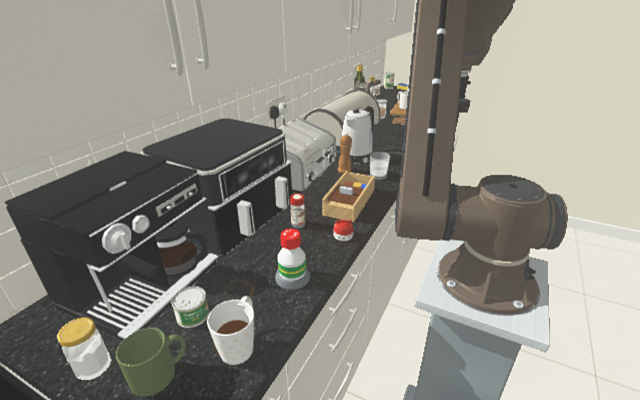

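The side view shows the bottle with its red cap at (290,238), the box at (349,196), the spice jar at (298,210), the timer at (343,231), the mill at (346,155) and the tumbler at (380,165). In the top view the arm hides the box, and the cap is near (271,181).

```bash
cat > h.py <<'E'
from cell import env
import cv2,numpy as np
from scipy.spatial.transform import Rotation as R
def cam(n):
    c=env.camera_info(n); f=200/np.tan(np.radians(c["vertical_fov"])/2)
    return f,c["cx"],c["cy"],np.array(c["origin"]),R.from_euler("xyz",c["attitude"]).as_matrix()
def rays(n,u,v):
    f,cx,cy,o,M=cam(n); u=np.asarray(u,float);v=np.asarray(v,float)
    return o,np.stack([(u-cx)/f,(v-cy)/f,np.ones_like(u)],-1)@M.T
def cloud(n,d):
    v,u=np.mgrid[:400,:640]; o,r=rays(n,u,v); return o+r*d[...,None]
def plane(n,u,v,z):
    o,r=rays(n,u,v); return o+r*((z-o[2])/r[...,2])[...,None]
def proj(n,P):
    f,cx,cy,o,M=cam(n); q=(np.asarray(P,float)-o)@M; return np.stack([f*q[...,0]/q[...,2]+cx,f*q[...,1]/q[...,2]+cy],-1)
E
python3 - <<'E'
from h import *
p=cv2.imread("pics/side0.png");d=np.load("pics/side0.npy");P=cloud("side",d)
np.save("pics/sideP.npy",P)
hsv=cv2.cvtColor(p,cv2.COLOR_BGR2HSV)
red=((hsv[...,0]<8)|(hsv[...,0]>172))&(hsv[...,1]>150)&(hsv[...,2]>80)
n,l,s,c=cv2.connectedComponentsWithStats(red.astype(np.uint8))
for i in range(1,n):
    if s[i,4]>25:
        q=P[l==i]; print("red",c[i],s[i],q.min(0).round(),q.max(0).round(),np.median(q,0).round())
def reg(name,b):
    x0,y0,x1,y1=b;q=P[y0:y1,x0:x1].reshape(-1,3);q=q[(q[:,2]>12)&(q[:,2]<300)];print(name,np.percentile(q,[2,50,98],axis=0).round().tolist())
for nm,b in dict(box=(322,170,376,222),mill=(338,135,353,172),tumbler=(369,152,391,178),spice=(290,193,306,228),tin=(172,287,208,328),mug=(207,296,256,362)).items(): reg(nm,b)
print("table",P[300:310,240:0:-1][:,:].reshape(-1,3)[:,2].min(), P[270,250])
cv2.imwrite("pics/crop1.png",cv2.resize(p[130:290,250:410],(800,600)[:1]*2 if 0 else (600,600),interpolation=cv2.INTER_CUBIC))
E
```

```text
red [296.16129032 200.11827957] [290 193  14  12  93] [ 557. -169.   -2.] [704.  30. 108.] [574.  19. 102.]
red [342.86190476 226.83809524] [334 220  19  15 210] [ 47. -16.  26.] [448. 862. 677.] [415.  11.  45.]
red [289.90522876 238.8627451 ] [280 228  20  21 306] [47. 32. -3.] [608. 862. 677.] [459. 244. 139.]
box [[423.0, -419.0, 14.0], [480.0, -159.0, 50.0], [548.0, -82.0, 75.0]]
mill [[587.0, -667.0, 14.0], [609.0, -426.0, 73.0], [746.0, -411.0, 158.0]]
tumbler [[429.0, -557.0, 15.0], [462.0, -431.0, 65.0], [541.0, -353.0, 92.0]]
spice [[557.0, -46.0, 15.0], [571.0, 20.0, 68.0], [629.0, 29.0, 107.0]]
tin [[571.0, 419.0, 15.0], [599.0, 460.0, 53.0], [676.0, 490.0, 58.0]]
mug [[407.0, 429.0, 18.0], [451.0, 486.0, 73.0], [493.0, 530.0, 106.0]]
table -12.905703913833577 [585.4727146  258.07313405  -1.08101278]
```

View pics/crop1.png

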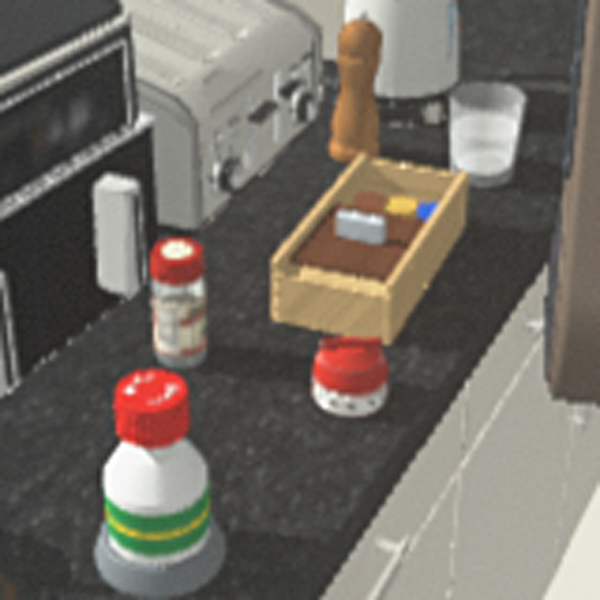

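The crop shows the cover's steel bar at about (346,190), the cover on the near (+y world) half and the capsules at the far end. So the box y axis runs roughly along world +y.

Run:
```python
from h import *
P=np.load("pics/sideP.npy");p=cv2.imread("pics/side0.png");hsv=cv2.cvtColor(p,cv2.COLOR_BGR2HSV)
m=np.zeros((400,640),bool);m[168:224,320:378]=1
rail=m&(P[...,2]>59)&(P[...,2]<68)&(hsv[...,1]>60)&(hsv[...,2]>120)
q=P[rail];r=cv2.minAreaRect(q[:,:2].astype(np.float32));print("rail",len(q),r,cv2.boxPoints(r).round(1).tolist())
bar=m&(P[...,2]>66)&(P[...,2]<86)&(hsv[...,1]<70)
bar[:,:]&= (np.arange(640)>335)&(np.arange(640)<358)
q=P[bar];print("bar",len(q),q.min(0),q.max(0),np.median(q,0),np.linalg.svd(q[:,:2]-q[:,:2].mean(0))[2][0])
t=bar&(P[...,2]>79);print("bartop",t.sum(),P[t].mean(0))
vv,uu=np.nonzero(bar);print(uu.min(),uu.max(),vv.min(),vv.max())
# box corners from crop picks at z=64
k=160/600
for c in((272,262),(388,292),(467,172),(362,153)): print(plane("side",250+c[0]*k,130+c[1]*k,64).round(1))
# cap top: red+white region, upper ellipse; fit top points
c=np.zeros((400,640),bool);c[225:252,278:302]=1
top=c&(P[...,2]>140)&(P[...,2]<149)
q=P[top];print("captop",len(q),cv2.minEnclosingCircle(q[:,:2].astype(np.float32)),np.median(q[:,2]))
side=c&(P[...,2]>116)&(P[...,2]<138)&(P[...,0]<520);q=P[side]
from scipy.optimize import least_squares
print("capside",least_squares(lambda x:np.hypot(q[:,0]-x[0],q[:,1]-x[1])-24,[460,230],loss="soft_l1").x)
# holder/base check
for nm,(x0,y0,x1,y1,z0,z1,rr) in dict(bottle=(278,255,306,275,25,80,36),spice=(288,205,308,225,20,75,22.5),timer=(330,218,356,245,25,50,31)).items():
    Q=P[y0:y1,x0:x1].reshape(-1,3);Q=Q[(Q[:,2]>z0)&(Q[:,2]<z1)&(Q[:,0]<620)]
    a=np.median(Q,0)[:2]; print(nm,least_squares(lambda x:np.hypot(Q[:,0]-x[0],Q[:,1]-x[1])-rr,a+[20,-20],loss="soft_l1").x)
```

```text
rail 206 ((482.4816589355469, -159.2405548095703), (124.29280853271484, 342.1104431152344), 6.70731782913208) [[400.79998779296875, 3.4000000953674316], [440.70001220703125, -336.3999938964844], [564.2000122070312, -321.8999938964844], [524.2000122070312, 17.899999618530273]]
bar 67 [ 462.55899621 -173.11308529   66.15035301] [ 504.83487599 -155.31383509   82.99953374] [ 482.40895072 -160.8484765    75.35769828] [-0.99142465 -0.13067966]
bartop 18 [ 483.75493152 -162.99822975   81.06304376]
340 352 187 193
[531.5 -79.2  64. ]
[419.1 -78.4  64. ]
[ 438.9 -328.1   64. ]
[ 550.9 -321.1   64. ]
captop 180 ((463.2491455078125, 231.56884765625), 24.822956085205078) 143.51922861793315
capside [464.44758104 231.31943814]
bottle [464.56521338 231.09323629]
spice [580.18715344   4.76876892]
timer [423.82711348  -8.40581085]
```

```bash
python3 - <<'E'
from h import *
P=np.load("pics/sideP.npy").reshape(-1,3)
k=(np.hypot(P[:,0]-464,P[:,1]-231)<190)&(P[:,2]>90)&(P[:,2]<450)&(np.hypot(P[:,0]-464,P[:,1]-231)>60)
q=P[k];print(len(q),q.min(0) if len(q) else "")
E
python3 steer.py '[[32,-26,0,0,0],[64,-52,0,0,0],[96,-78,0,0,0],[128,-104,0,0,0],[160,-130,0,0,0]]'
python3 steer.py '[[32,-26,0,0,0],[64,-52,0,0,0],[96,-78,0,0,0],[128,-104,0,0,0],[160,-130,0,0,0]]'
python3 steer.py '[[25,-20,0,0.1,0],[50,-40,0,0.2,0],[74,-59,0,0.3,0],[74,-59,0,0.3,0]]'
```

```text
177 [458.71287433 159.77848948  90.48108281]
t: 0.52
eef_pos: [336.5, -395.2, 214.4]
tcp_rot: [-3.141, 0.0, 0.389]
ft_force: [0.3, -0.3, 0.3]
opening: 0.705
grip_force: 0.0
t: 0.93
eef_pos: [435.1, -214.1, 214.6]
tcp_rot: [-3.142, 0.0, 0.39]
ft_force: [0.5, -0.5, 0.2]
opening: 0.357
grip_force: 0.0
t: 1.27
eef_pos: [482.3, -129.7, 214.5]
tcp_rot: [-3.141, -0.0, 0.085]
ft_force: [0.2, 0.1, 0.3]
opening: 0.079
grip_force: 0.0
```

```bash
python3 steer.py '[[0,0,38,0,0],[0,0,76,0,0],[0,0,114,0,0],[0,0,140,0,0],[0,0,148,0,0]]'
python3 - <<'E'
from h import *
print(env.state()["eef_pos"],env.state()["ft_force"])
p,d=env.read_camera("side");np.save("pics/s1.npy",d);cv2.imwrite("pics/s1full.png",p[:,:,::-1]);cv2.imwrite("pics/s1.png",cv2.resize(p[130:250,300:420,::-1],(600,600),interpolation=cv2.INTER_CUBIC))
E
```

```text
t: 1.68
eef_pos: [479.0, -132.9, 63.2]
tcp_rot: [-3.139, 0.005, 0.09]
ft_force: [-0.2, -0.6, -0.7]
opening: 0.003
grip_force: 0.0
[ 478.9566926  -132.94455032   63.1926925 ] [-0.15886863 -0.55144323 -0.65083174]
```

View pics/s1.png

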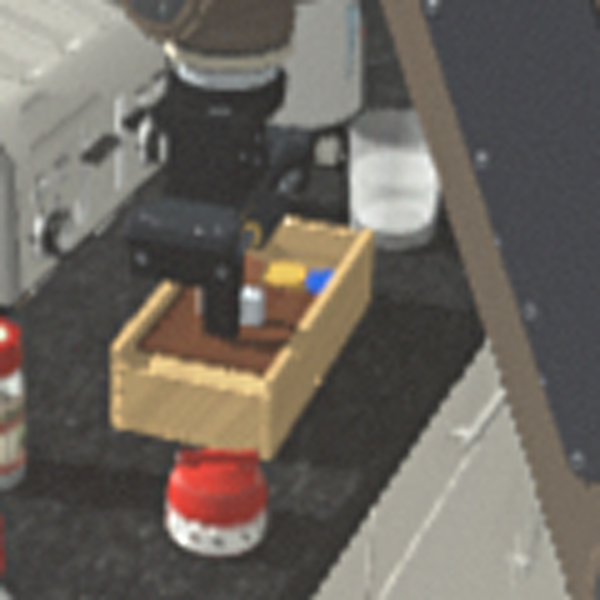

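The shut fingers stand just behind the bar on the cover's +y side, at crop (220,300), clear of the rails. I push along tool +y.

```bash
python3 steer.py '[[0,8,0,0,0],[0,20,0,0,0],[0,35,0,0,0],[0,50,0,0,0],[0,65,0,0,0]]'; python3 steer.py '[[0,8,0,0,0],[0,16,0,0,0],[0,22,0,0,0],[0,26,0,0,0],[0,30,0,0,0]]'
```

```text
t: 2.15
eef_pos: [487.0, -200.0, 68.1]
tcp_rot: [3.14, -0.002, 0.09]
ft_force: [0.6, 2.9, 1.3]
opening: -0.0
grip_force: 1.3
t: 2.57
eef_pos: [489.3, -228.2, 66.7]
tcp_rot: [3.142, -0.0, 0.09]
ft_force: [-0.0, 2.2, 2.1]
opening: 0.004
grip_force: 0.9
```

```bash
python3 steer.py '[[0,4,0,0,0],[0,7,0,0,0],[0,10,0,0,0],[0,13,0,0,0],[0,13,0,0,0]]'; python3 steer.py '[[0,2,0,0,0],[0,4,0,0,0],[0,6,0,0,0],[0,6,0,0,0]]'
python3 - <<'E'
from h import *
p,d=env.read_camera("side");P=cloud("side",d)
cv2.imwrite("pics/s2.png",cv2.resize(p[130:250,300:420,::-1],(600,600),interpolation=cv2.INTER_CUBIC))
E
```

```text
t: 2.98
eef_pos: [490.5, -241.3, 66.6]
tcp_rot: [3.141, -0.0, 0.09]
ft_force: [0.1, 0.4, 0.6]
opening: 0.005
grip_force: 0.0
t: 3.32
eef_pos: [491.0, -247.2, 66.6]
tcp_rot: [3.141, 0.0, 0.09]
ft_force: [-0.2, 0.0, -0.4]
opening: 0.002
grip_force: 0.2
```

View pics/s2.png

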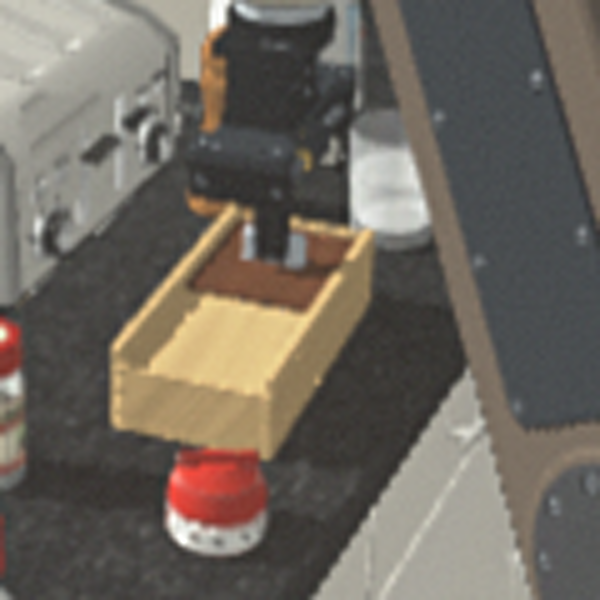

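The cover is now at or near the far wall, with the bar at crop (270,245). There is no contact force yet, so I push on until the stop is felt.

```bash
python3 steer.py '[[0,2,0,0,0],[0,4,0,0,0],[0,5,0,0,0],[0,5,0,0,0]]'; python3 steer.py '[[0,1,0,0,0],[0,2,0,0,0],[0,3,0,0,0],[0,3,0,0,0]]'
```

```text
t: 3.7
eef_pos: [491.2, -250.4, 66.5]
tcp_rot: [-3.139, 0.001, 0.089]
ft_force: [2.3, 13.2, 3.0]
opening: 0.002
grip_force: 6.2
t: 4.03
eef_pos: [491.1, -250.7, 66.5]
tcp_rot: [-3.135, 0.002, 0.089]
ft_force: [3.5, 29.8, 8.1]
opening: 0.002
grip_force: 15.2
```

```bash
python3 steer.py '[[0,-8,0,0,0],[0,-16,-6,0,0],[0,-18,-40,0,0],[0,-18,-80,0,0],[0,-18,-120,0,0]]'
python3 - <<'E'
from h import *
P=np.load("pics/sideP.npy").reshape(-1,3)
r=np.hypot(P[:,0]-464,P[:,1]-231)
for z0,z1 in((95,150),(150,200),(200,300),(300,450)):
    q=P[(P[:,2]>z0)&(P[:,2]<z1)&(r>40)&(P[:,1]>0)&(P[:,1]<400)]; rr=np.hypot(q[:,0]-464,q[:,1]-231); i=np.argsort(rr)[:40:8]; print(z0,len(q),q[i].round().tolist(),np.percentile(rr,2) if len(rr) else 0)
p,d=env.read_camera("side");P=cloud("side",d);cv2.imwrite("pics/s3.png",p[:,:,::-1])
m=np.zeros((400,640),bool);m[165:200,330:376]=1
hsv=cv2.cvtColor(cv2.imread("pics/s3.png"),cv2.COLOR_BGR2HSV)
t=m&(P[...,2]>67)&(P[...,2]<84)&(hsv[...,1]<70);q=P[t];print(len(q),np.median(q,0),np.percentile(q,[5,95],axis=0))
top=m&(abs(P[...,2]-81)<2.5)&(hsv[...,1]<70);print("bartop",top.sum(),np.median(P[top],0))
E
```

```text
t: 4.45
eef_pos: [489.7, -236.6, 188.2]
tcp_rot: [-3.141, 0.001, 0.09]
ft_force: [0.6, -0.3, -0.1]
opening: 0.004
grip_force: 0.0
95 3519 [[634.0, 187.0, 119.0], [635.0, 186.0, 148.0], [634.0, 180.0, 132.0], [633.0, 174.0, 98.0], [633.0, 173.0, 104.0]] 180.53948784035765
150 4055 [[639.0, 180.0, 150.0], [643.0, 174.0, 153.0], [651.0, 182.0, 151.0], [657.0, 184.0, 150.0], [664.0, 179.0, 152.0]] 211.89926476399157
200 15880 [[675.0, 214.0, 227.0], [673.0, 198.0, 238.0], [675.0, 211.0, 240.0], [676.0, 225.0, 205.0], [676.0, 212.0, 249.0]] 217.01369738506708
300 6985 [[675.0, 309.0, 300.0], [692.0, 298.0, 300.0], [686.0, 329.0, 301.0], [708.0, 228.0, 440.0], [708.0, 235.0, 448.0]] 247.97921539610402
55 [ 492.73514302 -257.9482105    76.0724788 ] [[ 472.63137868 -263.64843416   67.95981092]
 [ 510.98815877 -252.22178507   81.74355013]]
bartop 19 [ 495.86527261 -259.46407296   80.50273582]
```

The bar top now sits at (496,-259). It moved about 97 mm and met a hard stop, so the cover is shut. Next, to the bottle.

```bash
python3 steer.py '[[1,-39,0,0,0.8],[3,-78,0,0,0.8],[4,-117,0,0,0.8],[5,-156,0,0,0.8],[7,-195,0,0,0.8]]'
python3 steer.py '[[1,-39,0,0,0.8],[3,-78,0,0,0.8],[4,-117,0,0,0.8],[5,-156,0,0,0.8],[7,-195,0,0,0.8]]'
python3 steer.py '[[1,-39,0,0,0.8],[2,-60,0,0,0.8],[3,-78,0,0,0.8],[3,-78,0,0,0.8]]'
python3 - <<'E'
from h import *
print(env.state()["eef_pos"],env.state()["joints"])
from scipy.optimize import least_squares
for n in("side","top"):
    p,d=env.read_camera(n);P=cloud(n,d);hsv=cv2.cvtColor(p[...,::-1].copy(),cv2.COLOR_BGR2HSV)
    red=((hsv[...,0]<8)|(hsv[...,0]>172))&(hsv[...,1]>150)&(hsv[...,2]>80)&(np.hypot(P[...,0]-464,P[...,1]-231)<40)&(P[...,2]>105)
    q=P[red];print(n,len(q))
    if len(q)<20: continue
    s=q[(q[:,2]>114)&(q[:,2]<140)];print(least_squares(lambda x:np.hypot(s[:,0]-x[0],s[:,1]-x[1])-24,[464,231],loss="soft_l1").x)
    t=(abs(P[...,2]-144)<3)&(np.hypot(P[...,0]-464,P[...,1]-231)<40);print("top",t.sum(),cv2.minEnclosingCircle(P[t][:,:2].astype(np.float32)))
    v,u=np.nonzero(red);q=plane(n,u,v,144.);print(u.min(),u.max(),v.min(),v.max())
    cv2.imwrite(f"pics/{n}4.png",cv2.resize(p[max(0,int(v.mean())-50):int(v.mean())+50,int(u.mean())-50:int(u.mean())+50,::-1],(600,600),interpolation=cv2.INTER_CUBIC))
E
```

```text
t: 4.92
eef_pos: [479.1, -40.7, 187.1]
tcp_rot: [3.141, -0.001, 0.089]
ft_force: [1.0, -0.1, 0.9]
opening: 0.296
grip_force: 0.0
t: 5.33
eef_pos: [468.7, 154.5, 187.1]
tcp_rot: [3.141, -0.001, 0.09]
ft_force: [1.7, -1.3, 0.7]
opening: 0.649
grip_force: 0.0
t: 5.67
eef_pos: [464.9, 233.3, 186.9]
tcp_rot: [-3.141, -0.001, 0.092]
ft_force: [0.8, 0.1, -0.3]
opening: 0.8
grip_force: 0.0
[464.90210158 233.30552012 186.85842741] [3.38083027e-01 3.75605106e-01 1.84793375e+00 1.08564315e-06
 9.16659649e-01 1.81640384e+00]
side 291
[464.42733201 231.15123655]
top 173 ((463.2548828125, 232.15472412109375), 24.687095642089844)
281 299 229 248
top 106
[465.14167232 232.76102516]
top 49 ((462.71405029296875, 231.36691284179688), 24.3636474609375)
266 277 175 187
```

The two views agree: cap centre at about (464.5, 231.8), with its top near 144. I descend over it and close.

```bash
python3 steer.py '[[-0.3,1.5,20,0,0.8],[-0.3,1.5,42,0,0.8],[-0.3,1.5,60,0,0.8],[-0.3,1.5,71,0,0.8],[-0.3,1.5,71,0,0.8]]'
python3 steer.py '[[0,0,0,0,0.2],[0,0,0,0,0.2],[0,0,0,0,0.2],[0,0,0,0,0.2],[0,0,0,0,0.2]]'
python3 steer.py '[[0,0,0,0,0.2],[0,0,0,0,0.2],[0,0,0,0,0.2]]'
```

```text
t: 6.18
eef_pos: [464.2, 227.6, 113.8]
tcp_rot: [3.141, 0.003, 0.088]
ft_force: [0.5, 0.3, 0.1]
opening: 0.796
grip_force: 0.0
t: 6.6
eef_pos: [465.2, 229.3, 116.3]
tcp_rot: [-3.141, -0.001, 0.09]
ft_force: [-0.1, 2.9, 1.8]
opening: 0.508
grip_force: 1.4
t: 6.85
eef_pos: [465.1, 229.3, 115.9]
tcp_rot: [-3.141, -0.001, 0.09]
ft_force: [0.2, 0.9, 3.2]
opening: 0.494
grip_force: 30.0
```

```bash
python3 steer.py '[[0,-1,2,0,0.2],[0,-1,4,0,0.2],[0,-1,6,0,0.2],[0,-1,8,0,0.2],[0,-1,8,0,0.2]]'
```

```text
t: 7.27
eef_pos: [465.1, 230.2, 108.0]
tcp_rot: [3.141, -0.001, 0.09]
ft_force: [-0.1, -1.8, 9.9]
opening: 0.497
grip_force: 30.0
```

The force of about 10 N matches the spring at full press. I twist 78° anticlockwise, which is a negative turn about the down-pointing tool z.

```bash
python3 steer.py '[[0,0,0,-0.08,0.2],[0,0,0,-0.16,0.2],[0,0,0,-0.24,0.2],[0,0,0,-0.32,0.2],[0,0,0,-0.4,0.2]]'; python3 -c "
from cell import env;s=env.state();print(s['moment'],s['joints'])"
```

```text
t: 7.68
eef_pos: [465.2, 230.4, 108.0]
tcp_rot: [3.141, -0.001, 0.494]
ft_force: [-0.9, -0.2, 9.9]
opening: 0.497
grip_force: 30.0
[-0.15405165 -0.00152258 -0.05217277] [ 3.32530728e-01  4.85335427e-01  1.92966858e+00 -1.87590975e-04
  7.25243965e-01  1.40970587e+00]
```

```bash
python3 steer.py '[[0,0,0,-0.1,0.2],[0,0,0,-0.2,0.2],[0,0,0,-0.3,0.2],[0,0,0,-0.4,0.2],[0,0,0,-0.5,0.2]]'; python3 steer.py '[[0,0,0,-0.1,0.2],[0,0,0,-0.2,0.2],[0,0,0,-0.3,0.2],[0,0,0,-0.4,0.2],[0,0,0,-0.46,0.2]]'
python3 - <<'E'
from h import *
print(env.state()["moment"])
p,d=env.read_camera("side");cv2.imwrite("pics/s5.png",cv2.resize(p[195:295,240:340,::-1],(600,600),interpolation=cv2.INTER_CUBIC))
E
```

```text
t: 8.1
eef_pos: [465.3, 230.4, 108.0]
tcp_rot: [3.141, -0.001, 0.995]
ft_force: [0.6, -0.0, 9.9]
opening: 0.498
grip_force: 30.0
t: 8.52
eef_pos: [465.3, 230.4, 108.0]
tcp_rot: [3.14, -0.001, 1.455]
ft_force: [0.0, -0.4, 9.7]
opening: 0.498
grip_force: 30.0
[-0.11941432 -0.17928473  0.06088715]
```

View pics/s5.png

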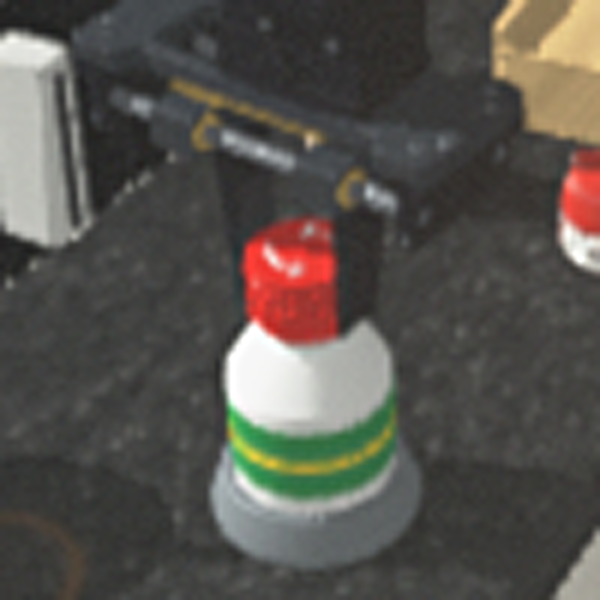

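The cap is held, pressed down, and has turned about 78° with no slip visible. I ease it up and watch the force.

```bash
python3 steer.py '[[0,0,-3,0,0.2],[0,0,-6,0,0.2],[0,0,-9,0,0.2],[0,0,-11,0,0.2],[0,0,-11,0,0.2]]'
```

```text
t: 8.98
eef_pos: [464.8, 230.2, 118.7]
tcp_rot: [3.142, 0.0, 1.45]
ft_force: [-0.5, 0.0, 1.1]
opening: 0.497
grip_force: 30.0
```

```bash
python3 steer.py '[[0,0,-2,0,0.2],[0,0,-4,0,0.2],[0,0,-6,0,0.2],[0,0,-6,0,0.2]]'
```

```text
t: 9.32
eef_pos: [464.7, 230.2, 124.8]
tcp_rot: [-3.141, 0.0, 1.45]
ft_force: [-0.2, -0.1, -0.2]
opening: 0.494
grip_force: 30.0
```

```bash
python3 steer.py '[[1,0,-15,0,0.2],[1,0,-30,0,0.2],[1,0,-45,0,0.2],[1,0,-57,0,0.2],[1,0,-62,0,0.2]]'; python3 steer.py '[[0,0,0,0,0.2],[0,0,0,0,0.2],[0,0,0,0,0.2],[0,0,0,0,0.2],[0,0,0,0,0.2]]'
python3 - <<'E'
from h import *
print(env.state()["eef_pos"])
from scipy.optimize import least_squares
p,d=env.read_camera("side");P=cloud("side",d);hsv=cv2.cvtColor(p[...,::-1].copy(),cv2.COLOR_BGR2HSV)
red=((hsv[...,0]<8)|(hsv[...,0]>172))&(hsv[...,1]>150)&(hsv[...,2]>80)&(np.hypot(P[...,0]-464,P[...,1]-231)<40)&(P[...,2]>105)
q=P[red];s=q[q[:,2]<208];print(len(q),np.percentile(q[:,2],[1,99]),least_squares(lambda x:np.hypot(s[:,0]-x[0],s[:,1]-x[1])-24,[464,231],loss="soft_l1").x)
b=P[255:275,278:306].reshape(-1,3);b=b[(b[:,2]>25)&(b[:,2]<80)];print(least_squares(lambda x:np.hypot(b[:,0]-x[0],b[:,1]-x[1])-36,[464,231],loss="soft_l1").x)
cv2.imwrite("pics/s6.png",p[100:400,150:450,::-1].repeat(2,0).repeat(2,1))
E
```

```text
t: 9.73
eef_pos: [465.2, 231.3, 188.0]
tcp_rot: [3.14, -0.001, 1.45]
ft_force: [0.0, -0.7, -0.3]
opening: 0.498
grip_force: 30.0
t: 10.15
eef_pos: [464.7, 231.1, 186.0]
tcp_rot: [-3.141, 0.001, 1.45]
ft_force: [0.6, 0.4, 0.4]
opening: 0.496
grip_force: 30.0
[464.71387792 231.09511625 185.96294759]
257 [182.72371619 216.88016319] [463.93798692 232.45375366]
[464.46969926 231.02165949]
```

View pics/s6.png

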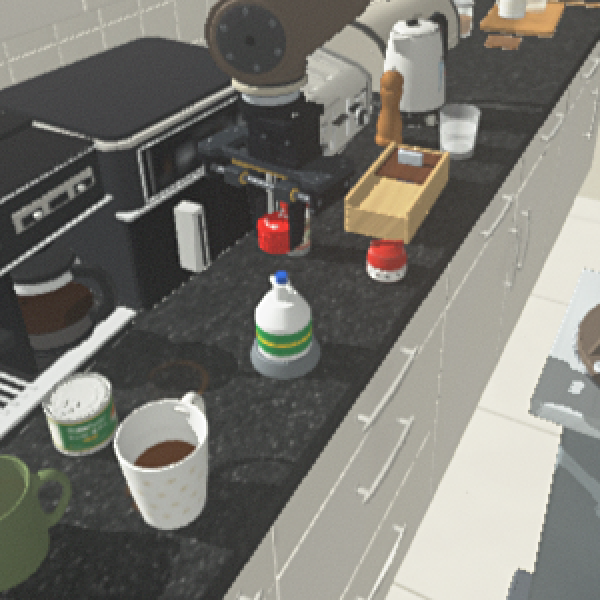

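The cap is held level above the bare neck, with the blue seal showing at (281,278) and the cap's underside at about 183 mm. The cover is shut and the bystanders are undisturbed.

```bash
python3 -c "
from cell import env;print(env.job_done())"
```

```text
the job is handed in; nothing more can be done
None
```

The cover is shut against its stop, and the cap is off the bottle and held level about 6 cm above the neck; the job was handed in after about 10 s of robot time, and the result of the judging was not shown.

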